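# Load a blank plate under the spring clip of a marking fixture

### The arm

A 7-joint arm with a two-finger parallel gripper is mounted at the origin on a cart in front of the work surface, level with it; the furniture and walls round the work are solid. World frame = base frame: x ahead of the robot, y to its left, z up, the work surface at z = 0. Lengths are in m, angles in rad, forces in N, time in s.
With the tool pointing down it reaches from about 0.425 to 0.825 m from the base axis. Payload 3.6 kg.
Tool frame: the origin (TCP) lies at the very end of the fingers, on their centre line; the grasp point (between the pads) lies 19 mm behind it (ctrl.tcp_to_grasp is the distance from the TCP to the grasp point, in m); x points along the fingers, y is the direction in which the jaws open and shut, and the axes are right-handed (so a half turn about x gives the same grasp; the last joint's range is limited). The gripper opens to 93 mm and grips with 3 to 60 N. Pads are 15 mm wide; open, the fingers measure 128 mm over their backs; the gripper's body (75 mm by 188 mm) begins 65 mm behind the grasp point.
Start: joints at [-1.296, 0.615, -0.013, 1.423, 0.008, 1.103, -0.04], TCP at [0.193, 0.621, 0.219] pointing down, gripper open.
Joint ranges: [-3.12, 3.12], [-0.3, 2.06], [-1.34, 1.32], [0.26, 2.42], [-1.36, 4.5], [0.01, 1.98], [-2.84, 2.84]. Speed limits (rad/s): [2.79, 2.79, 3.14, 3.14, 3.14, 3.14, 3.14].

### API

Orientations are given as a unit quaternion [w, x, y, z].
In Python, from bench import ctrl gives the robot as it stands. The module is installed in compiled form; this text tells all that it offers.
- The arm moves only by the tool jog_arm, never from a script. Its argument "increments" is a list of rows, each a list of 3 entries, a list of its own where there are three numbers: the shift along the tool's x, y, z in m, then the turn, a rotation vector about the tool's x, y, z in rad, then the opening, from 0 (shut) to 1 (fully open). In form: [[[tx, ty, tz], [ax, ay, az], hand], ...]. A call has 1 to 20 rows; each row is the pose to reach, as a shift and turn from the pose measured when the call began, along the tool's axes at that moment; what a row does not reach only later rows make up. A row lasts 1/12 s, in which the tool goes at most 41.7 mm and 7.16 degrees, less where a joint would pass 70% of its speed; a pose out of reach is approached as far as the arm can. A call with a gripper value outside its range is refused whole. The fingers move at their own pace and stop on an object; "grip_force" is the grip in N (left out, the last holds). Time passes only in rows, so rows that repeat a pose let the fingers close. It gives the time, the measured TCP pose, the force and the opening at its end, in the units of the state.
- ctrl.observe(): the state, without advancing time (a new reading comes with each control period).
- ctrl.snapshot(name): name is "side" or "top"; returns the picture (384x512x3 uint8, red, green, blue); there is no depth.
- ctrl.calibration(name): a dict with "K" (3x3 intrinsics, pixels), "rvec" (rotation vector, rad) and "tvec" (3), from world to camera coordinates, as OpenCV has them. Camera axes: x right, y down, z forward; pixel columns grow to the right and rows downward; lengths in m; the calibration is good to about 2 mm. A picture is of the moment at which its call begins. calibration takes no time and is no camera call.
- ctrl.finish_job(): hands the job in, once; it reports no verdict.
The state is a dict: "time_s": time; "q": joint angles; "qd": joint speeds; "joint_torque": joint torques, N m; "tool_pos": TCP position; "eef_rot": TCP orientation; "wrist_force": force on the tool from outside, world axes, zero at the start; "ft_torque": the same for the moment, N m; "opening": finger opening in m.
Only numpy, scipy, OpenCV 4.12 (cv2) and the standard library are available. Lean on these libraries where they do the work, as an engineer would, in place of code of your own. Each camera call takes 0.05 s, during which the arm holds its last target.

### The job

Load the blank plate into the marking fixture: with one fingertip press the clip's ribbed tail down and keep it held down while the other fingertip pushes the plate along the channel, under the raised jaw, until it is fully home against the end stop. Then let go of the tail so that the jaw springs down onto the plate, and take the hand clear. Only push the plate, never lift it, and leave the bush, ring and brass drift beside the fixture where they are.

Things in the scene. Friction and masses are not known exactly. Their poses are not given: they have to be found in the camera images.
- fixture: Fixed grey loading fixture; base spans x -90..95, y -45..52, z 0..12 mm in its own frame (origin on the channel's centre line at the underside; +x = loading direction, z up). Channel floor z 12, 61 mm wide between two side guides (8 mm thick, top z 21, x -55..80, mouths flared to x -75), open above and at the -x end. Nothing on it is higher than z 38 while the clip is shut.
- home (a point): Where the plate's origin is when the plate is fully home, touching the end stop: (48, 0, 12) mm in the fixture's frame, axes as the fixture's. The end stop is a bar across the channel at fixture x 80..90 mm, top z 23.
- clip (a joint): Angle (rad) of the steel rocker clip about its shaft, which runs along fixture x at y 45, z 32 mm. 0 = shut by its spring, jaw 1 mm above the channel floor and blocking the plate; grows as the tail is pressed and the jaw rises; hard stop 0.5. The jaw (fixture x 45..71, y -6..8 mm) clears the plate above 0.14; released onto the plate it rests at about 0.11.
- clip_pad (a point): Middle of the top of the clip's flat ribbed tail, the part to press: fixture (-27.5, 67, 32) mm when shut. Tail spans fixture x -90..35, y 49..85 mm, 3 mm thick, overhanging the base, level when shut; a fingertip may slide along it. The point is 22 mm from the shaft and sinks 6.5 mm for 0.3 rad; needs 3 N to start, 5.5 N at 0.3, 7.5 N at the hard stop.
- plate: Loose aluminium plate 64 (x) x 58 (y) x 5 mm, about 0.12 kg, with an upturned back edge: a wall 4 mm thick, 24 mm high, across its whole -x end. Origin at the centre of the underside, x towards its front, z up. Starts lying in the channel, front end short of the jaw, underside 12 mm and top of the wall 36 mm above the desk.
- push_edge (a point): Middle of the back (-x) face of the plate's upturned edge, at x -32 mm in the plate's frame and 28 mm above the desk: push here or anywhere on this face, towards the fixture's +x.
- bush: Loose turned bush, 36 mm diameter x 36 mm high, standing beside the fixture. Origin at the centre of its underside. Bystander.
- ring: Loose steel ring, 30 mm diameter x 12 mm high, lying beside the fixture. Origin at the centre of its underside. Bystander.
- drift: Loose brass hexagon drift, 15 x 135 x 13 mm, lying on the desk to the right of the ring. Origin at the centre of its underside, long axis y. Bystander.
Things that resemble listed ones, but are neither listed nor needed, are in the scene too. What is meant by the plate is not red, and is the larger of those in its own colour.

How it is judged:
On the way, in this order (a step that is already met when the one before it is completed fails the run):
1. the clip's tail is held down (jaw raised) before the plate is under the jaw (value of joint clip above 0.15 rad and x of plate in the frame of home below -0.03 m and contact force between the fingers and fixture above 0.5 N), for 0.2 s.
2. the plate is home against the stop with the clip still held down (x of plate in the frame of home between -0.003 and 0.003 m and y of plate in the frame of home between -0.004 and 0.004 m and z of plate in the frame of home between -0.003 and 0.003 m and angle between the x axis of plate and the x axis of fixture, either way round below 0.07 rad and value of joint clip above 0.14 rad and contact force between the fingers and fixture above 0.5 N), for 0.1 s.
At the end, for the whole second after the job is handed in: The plate lies flat in the channel, fully home (within 3 mm of its place along the channel, 4 mm across and 4 degrees), at rest, and the released clip's jaw rests on it (clip between 0.08 and 0.14 rad) (x of plate in the frame of home between -0.003 and 0.003 m and y of plate in the frame of home between -0.004 and 0.004 m and z of plate in the frame of home between -0.003 and 0.003 m and angle between the x axis of plate and the x axis of fixture, either way round below 0.07 rad and value of joint clip between 0.08 and 0.14 rad and linear speed of plate below 0.01 m/s and velocity of joint clip below 0.1 rad/s and contact force between plate and fixture above 0.5 N); the robot touches nothing.
It fails at once if the plate is lifted, tipped or taken out of the channel (z of plate in the frame of home above 0.006 m or z of plate in the frame of home below -0.006 m or angle between plate's own z axis and vertical above 0.15 rad or y of plate in the frame of home above 0.012 m or y of plate in the frame of home below -0.012 m).
It fails at once if the clip is let down while the plate is only part-way under the jaw (x of plate in the frame of home between -0.028 and -0.008 m and value of joint clip below 0.125 rad).
It fails at once if the bush, ring or drift is disturbed (moved more than 15 mm) (distance of any of bush, ring, drift from where it was at the start of the episode above 0.015 m).
It also fails if it takes over 35 s, if anything falls off the work surface, if the arm or the gripper's body presses on something with over 40 N, if the wrist force passes 120 N, or if a joint passes its speed limit or range.

## Working session

There is one attempt and no reset: what is moved stays moved. The work goes in short steps, Python scripts to look and compute and a tool call to move; the robot and the scene stay as the last step left them, time stands still between calls to the robot, and variables do not carry over. Pictures are saved under pics/ and viewed, and the job is handed in when it is done.

Besides the shell and the picture viewer there is one more tool, called after "Emit:" by a JSON object that holds its "op" and its "data". jog_arm: Moves the arm, as the interface text tells. Its arguments: {"type":"object","properties":{"increments":{"type":"array"},"grip_force":{"type":"number"}},"required":["increments"]}

```bash
mkdir -p pics
cat > h.py <<'E'
import numpy as np,cv2
from bench import ctrl
from scipy.spatial.transform import Rotation as R
def cal(n):
    c=ctrl.calibration(n);return np.array(c["K"],float),np.array(c["rvec"],float).reshape(3),np.array(c["tvec"],float).reshape(3)
def ray(n,uv,z):
    K,r,t=cal(n);Rm=cv2.Rodrigues(r)[0];C=-Rm.T@t
    uv=np.atleast_2d(np.array(uv,float));d=(Rm.T@np.linalg.inv(K)@np.c_[uv,np.ones(len(uv))].T).T
    return C+d*((z-C[2])/d[:,2])[:,None]
def proj(n,P):
    K,r,t=cal(n);return cv2.projectPoints(np.array(P,float).reshape(-1,1,3),r,t,K,None)[0].reshape(-1,2)
def snap(n,f):
    im=ctrl.snapshot(n);cv2.imwrite('pics/'+f,im[:,:,::-1]);return im
E
python3 - <<'E'
from h import *
for n in("side","top"):
    snap(n,n+'0.png');K,r,t=cal(n);Rm=cv2.Rodrigues(r)[0];print(n,-Rm.T@t,K[0,0],Rm[2])
o=ctrl.observe();print({k:np.round(v,4) for k,v in o.items()},ctrl.tcp_to_grasp)
E
```

```text
side [ 0.28332135 -0.501817    0.53575883] 389.3147998280717 [ 0.33762806  0.75720902 -0.5591438 ]
top [0.52659591 0.18167089 0.88927601] 370.71138920017626 [ 0.09074491 -0.0373873  -0.99517212]
{'time_s': np.float64(0.1), 'q': array([-1.2965,  0.6158, -0.0126,  1.4247,  0.0081,  1.1034, -0.0404]), 'qd': array([ 0.0013, -0.001 , -0.0001, -0.0048,  0.0011,  0.    , -0.0006]), 'joint_torque': array([ 1.30000e-03, -4.60041e+01,  2.09800e-01, -1.66245e+01,
       -6.13000e-02,  1.69000e-02,  1.00000e-04]), 'tool_pos': array([0.1924, 0.6202, 0.2176]), 'eef_rot': array([ 0.699 ,  0.1051,  0.6992, -0.1067]), 'wrist_force': array([-0.3659, -0.3614,  0.168 ]), 'ft_torque': array([-0.0096, -0.0054,  0.0247]), 'opening': np.float64(0.0928)} 0.0188
```

View pics/side0.png

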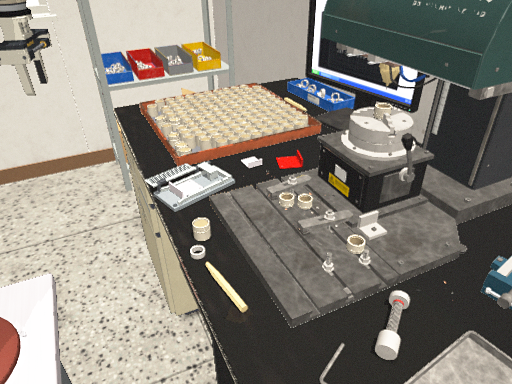

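View pics/top0.png

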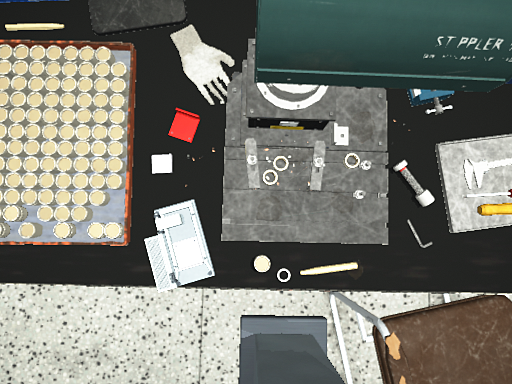

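Run:
```python
from h import *
a=cv2.imread('pics/top0.png')[190:300,130:240];cv2.imwrite('pics/topc.png',cv2.resize(a,None,fx=5.4,fy=5.4,interpolation=cv2.INTER_CUBIC))
a=cv2.imread('pics/side0.png')[150:260,135:265];cv2.imwrite('pics/sidec.png',cv2.resize(a,None,fx=5.4,fy=5.4,interpolation=cv2.INTER_CUBIC))
print(ray('top',[[161,163],[184,124],[341,133],[182,245]],0.01))
```

```text
[[ 0.67674041  0.37845     0.01      ]
 [ 0.77345769  0.32840583  0.01      ]
 [ 0.76564245 -0.05307561  0.01      ]
 [ 0.48475528  0.32021852  0.01      ]]
```

View pics/topc.png

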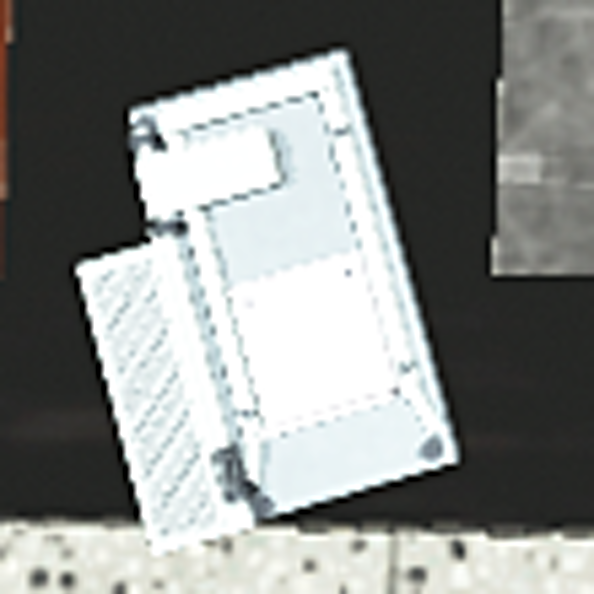

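View pics/sidec.png

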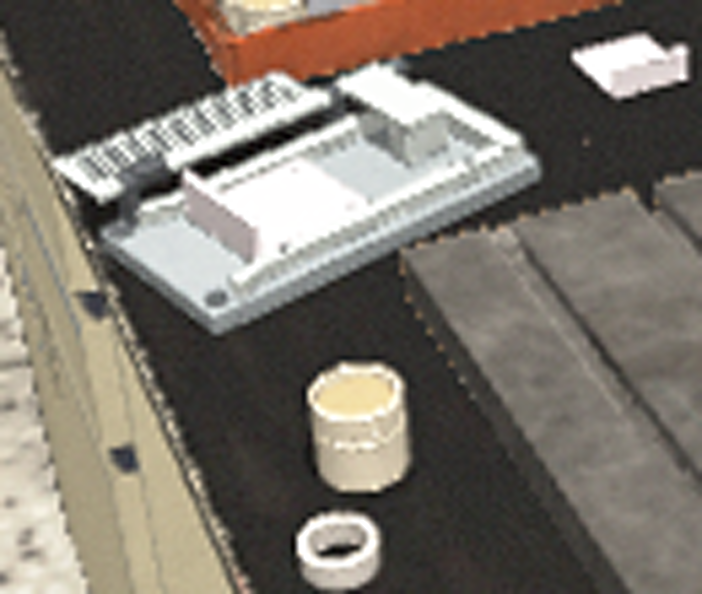

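Run:
```python
from h import *
a=cv2.imread('pics/top0.png')
def crop(a,x,y,w,h,s,f):
    c=cv2.resize(a[y:y+h,x:x+w],None,fx=s,fy=s,interpolation=cv2.INTER_LINEAR)
    c=(255*(c/255.)**2.2).astype(np.uint8)
    for i in range(0,w,5): cv2.putText(c,str(x+i),(i*s+s//2-8,8),0,.3,(0,0,255));cv2.line(c,(i*s+s//2,10),(i*s+s//2,16),(0,0,255))
    for i in range(0,h,5): cv2.putText(c,str(y+i),(0,i*s+s//2+3),0,.3,(0,0,255));cv2.line(c,(20,i*s+s//2),(26,i*s+s//2),(0,0,255))
    cv2.imwrite('pics/'+f,c)
crop(a,140,195,80,55,10,'t1.png');crop(a,140,240,80,55,10,'t2.png')
s=cv2.imread('pics/side0.png')
crop(s,140,155,100,60,8,'s1.png')
```

```text
(no output)
```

View pics/t1.png

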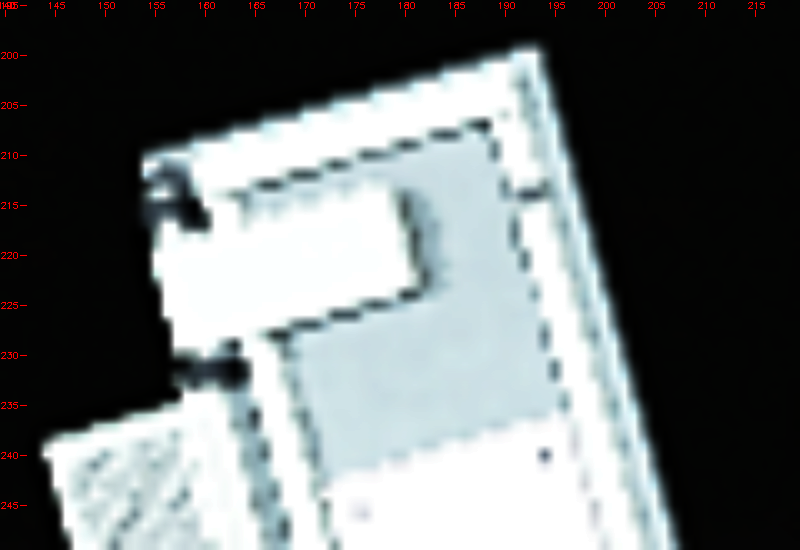

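View pics/t2.png

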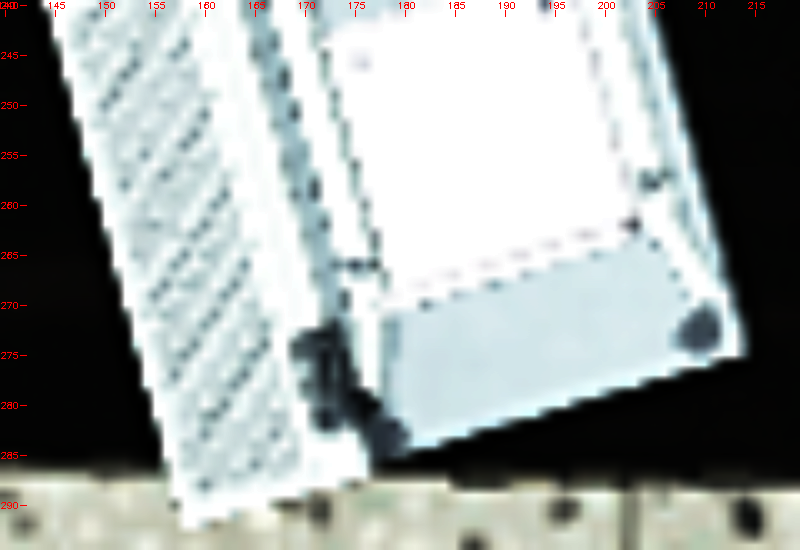

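View pics/s1.png

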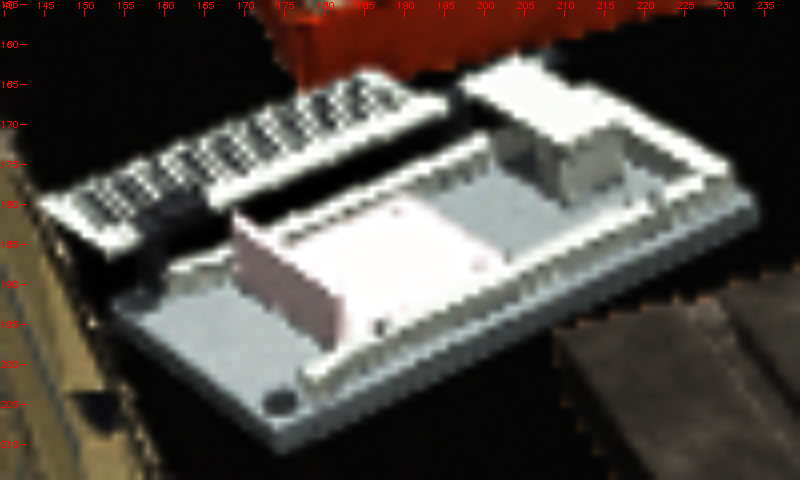

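Run:
```python
from h import *
D=[('top',35,85,32,143.7,239),('top',-90,85,32,158.3,292),('top',-90,-45,0,214,275),('top',95,-45,0,193.7,199.3),('top',-90,52,12,176.5,286),('top',95,52,12,153.8,210),
('side',-90,-45,12,175,207.5),('side',-90,-45,0,175.5,211.5),('side',-90,52,12,154,193),('side',95,-45,12,233.7,179),('side',-90,85,32,144,180),('side',-90,49,32,154,186.5),('side',35,85,32,185.5,163.5)]
def fit(D):
    W=np.array([ray(d[0],d[4:6],d[3]/1e3)[0] for d in D])[:,:2];F=np.array([d[1:3] for d in D])/1e3
    wc,fc=W.mean(0),F.mean(0);r,_=R.align_vectors(np.c_[W-wc,np.zeros(len(W))],np.c_[F-fc,np.zeros(len(W))])
    M=r.as_matrix()[:2,:2];o=wc-M@fc
    print('origin',o,'yaw',np.degrees(np.arctan2(M[1,0],M[0,0])))
    print(np.round(1e3*((W-o)@M-F),1).tolist());return o,M
fit([d for d in D if d[0]=='top']);fit([d for d in D if d[0]=='side'])
o,M=fit(D);np.savez('fx.npz',o=o,M=M)
P=lambda n,uv,z:1e3*((ray(n,uv,z)[:,:2]-o)@M)
# plate: top-view front edge, top view back wall edge; side view wall corners
print('plate front edge z17',P('top',[[174,242],[195,236]],.017))
print('wall top back z36 side',P('side',[[169.3,181.5],[182.5,192]],.036))
print('wall bottom z12 side',P('side',[[169.5,190],[181,197.5]],.012))
print('wall back top view z36',P('top',[[178.5,270],[203,262]],.036))
for n,uv,z in [('top',(261.5,263.5),.036),('top',(284,275),.012),('top',(328,269),.013)]: print(n,ray(n,uv,z))
# pts world
for p in [(-27.5,67),(48,0),(0,0)]: print(p,o+M@(np.array(p)/1e3))
```

```text
origin [0.49019044 0.31126866] yaw 17.928009506525246
[[0.1, 0.8], [1.5, 0.0], [-1.2, 3.7], [-0.7, 1.5], [0.6, -5.2], [-0.3, -0.8]]
origin [0.49071677 0.31192687] yaw 18.93782817540322
[[1.7, 4.0], [1.8, 4.8], [0.2, -4.8], [-3.5, 1.5], [0.3, 2.7], [1.6, -5.5], [-2.2, -2.7]]
origin [0.49056253 0.3114501 ] yaw 18.423166285175682
[[0.4, 0.5], [1.8, 0.7], [-1.9, 4.4], [-1.5, 0.6], [0.6, -4.5], [-0.3, -1.7], [2.3, 3.6], [2.4, 4.4], [0.1, -5.2], [-2.8, 2.7], [-0.2, 2.3], [1.5, -5.9], [-2.6, -2.0]]
plate front edge z17 [[  9.23977958  24.72189447]
 [  8.44217336 -25.38105035]]
wall top back z36 side [[-52.36333936  30.36972182]
 [-56.39820083 -31.63718587]]
wall bottom z12 side [[-55.11862875  31.22589756]
 [-53.86338156 -16.76184887]]
wall back top view z36 [[-54.33295011  28.62812497]
 [-53.35997493 -28.82364006]]
top [[0.44877438 0.13463029 0.036     ]]
top [[0.42124622 0.07992818 0.012     ]]
top [[ 0.43754555 -0.02348802  0.013     ]]
(-27.5, 67) [0.44329776 0.36632534]
(48, 0) [0.53610245 0.32661967]
(0, 0) [0.49056253 0.3114501 ]
```

```bash
cat >> h.py <<'E'
O=np.array([0.4904,0.3114]);YAW=np.radians(18.0)
Mf=np.array([[np.cos(YAW),-np.sin(YAW)],[np.sin(YAW),np.cos(YAW)]])
def st():
    o=ctrl.observe();q=o['eef_rot'];Rt=R.from_quat([q[1],q[2],q[3],q[0]]);p=np.array(o['tool_pos'])
    pf=np.r_[(p[:2]-O)@Mf,p[2]]*1e3
    m=Rt.as_matrix()
    print('t',o['time_s'],'fixture mm',np.round(pf,1),'F',np.round(o['wrist_force'],1),'Ffix',np.round(np.array(o['wrist_force'])[:2]@Mf,1),'open',round(float(o['opening']),4),'q',np.round(o['q'],2))
    print('toolx',np.round(m[:,0],3),'tooly in fix',np.round(np.r_[m[:2,1]@Mf,m[2,1]],3),'FT',np.round(o['ft_torque'],2))
    return p,Rt
def go(pf,sign=1):
    p,Rt=st();y=sign*np.r_[Mf[:,1],0];x=np.array([0,0,-1.]);T=np.c_[x,y,np.cross(x,y)]
    w=np.r_[O+Mf@(np.array(pf[:2])/1e3),pf[2]/1e3]
    d=Rt.inv().apply(w-p);rv=(Rt.inv()*R.from_matrix(T)).as_rotvec()
    print('shift',np.round(d,4),'turn',np.round(rv,3),'world',w)
E
python3 - <<'E'
from h import *
go((-72,35,90),1);go((-72,35,90),-1)
E
```

```text
t 0.1 fixture mm [-188.1  385.7  217.6] F [-0.4 -0.4  0.2] Ffix [-0.5 -0.2] open 0.0928 q [-1.3   0.62 -0.01  1.42  0.01  1.1  -0.04]
toolx [-0.001 -0.002 -1.   ] tooly in fix [ 0.577  0.817 -0.002] FT [-0.01 -0.01  0.02]
shift [ 0.1281 -0.2193  0.2971] turn [-0.615 -0.001  0.002] world [0.41110834 0.32243775 0.09      ]
t 0.1 fixture mm [-188.1  385.7  217.6] F [-0.4 -0.4  0.2] Ffix [-0.5 -0.2] open 0.0928 q [-1.3   0.62 -0.01  1.42  0.01  1.1  -0.04]
toolx [-0.001 -0.002 -1.   ] tooly in fix [ 0.577  0.817 -0.002] FT [-0.01 -0.01  0.02]
shift [ 0.1281 -0.2193  0.2971] turn [2.527e+00 3.000e-03 1.000e-03] world [0.41110834 0.32243775 0.09      ]
```

Candidates for the plate, by top-view pixel:
- White plate with an upturned edge in the channel, (188,252).
- Smaller white plate on the desk, (161,163).
- Red plate, (184,124).
- Small white angle on the bed, (341,133).

I choose (188,252): it isn't red, it's the larger of the white ones, and it lies in the channel. The close crops show it with its wall at the channel's open end. The ribbed tail is to its left and the jaw is ahead of it.

Emit:
{"op": "jog_arm", "data": {"increments": [[[0,-0.02,0.027],[-0.05,0,0],0.6],[[0,-0.044,0.06],[-0.1,0,0],0.6],[[0,-0.066,0.09],[-0.2,0,0],0.6],[[0,-0.088,0.12],[-0.3,0,0],0.6],[[0,-0.11,0.149],[-0.4,0,0],0.6],[[0,-0.132,0.178],[-0.5,0,0],0.6],[[0,-0.154,0.208],[-0.6,0,0],0.6],[[0.02,-0.176,0.238],[-0.615,0,0],0.6],[[0.04,-0.198,0.268],[-0.615,0,0],0.6],[[0.06,-0.21,0.285],[-0.615,0,0],0.6],[[0.08,-0.2193,0.297],[-0.615,0,0],0.6],[[0.1,-0.2193,0.297],[-0.615,0,0],0.6],[[0.12,-0.2193,0.297],[-0.615,0,0],0.6],[[0.128,-0.2193,0.297],[-0.615,0,0],0.6],[[0.128,-0.2193,0.297],[-0.615,0,0],0.6],[[0.128,-0.2193,0.297],[-0.615,0,0],0.6]], "grip_force": 20}}

```text
time_s: 1.43
tool_pos: [0.4108, 0.3227, 0.0902]
eef_rot: [0.698, -0.112, 0.699, 0.11]
wrist_force: [0.6, 0.7, 0.4]
opening: 0.0557
```

Run:
```python
from h import *
go((-72,35,60),1)
def c(n,x,y,w,h,s):
    a=snap(n,n+'1.png')[y:y+h,x:x+w,::-1];cv2.imwrite('pics/%s1c.png'%n,cv2.resize(a,None,fx=s,fy=s,interpolation=cv2.INTER_CUBIC))
c('top',120,180,120,120,5);c('side',110,80,150,140,4)
```

```text
t 1.4333 fixture mm [-72.2  35.4  90.2] F [0.6 0.7 0.4] Ffix [0.8 0.5] open 0.0557 q [-0.62  0.6  -0.13  1.93  0.13  0.63  1.05]
toolx [-0.001 -0.002 -1.   ] tooly in fix [-0.001  1.    -0.002] FT [0.06 0.02 0.02]
shift [ 0.0302 -0.0003  0.0002] turn [ 0.001 -0.002  0.002] world [0.41110834 0.32243775 0.06      ]
```

View pics/top1c.png

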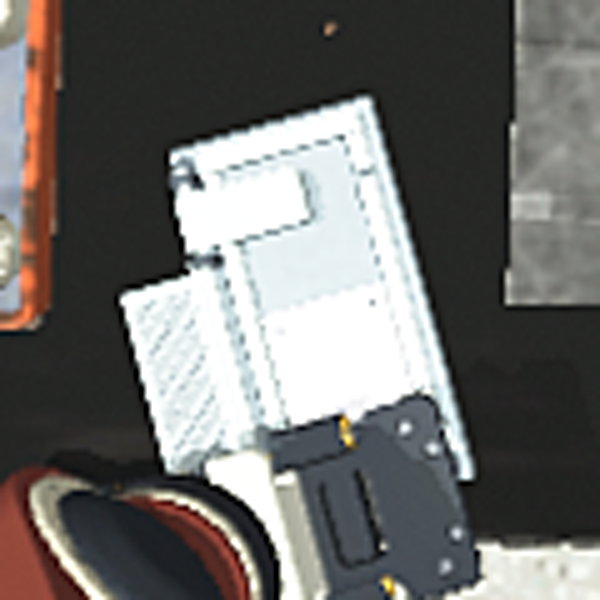

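View pics/side1c.png

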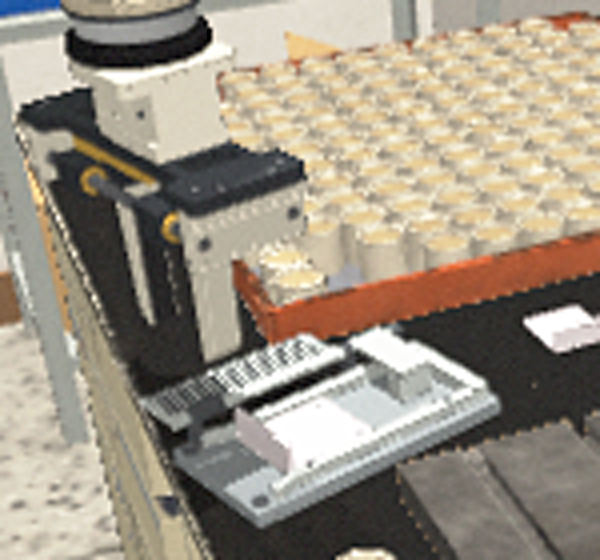

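Emit:
{"op": "jog_arm", "data": {"increments": [[[0.02,0,0],[0,0,0],0.6],[[0.04,0,0],[0,0,0],0.6],[[0.05,0,0],[0,0,0],0.6],[[0.056,0,0],[0,0,0],0.6],[[0.058,0,0],[0,0,0],0.6],[[0.06,0,0],[0,0,0],0.6],[[0.062,0,0],[0,0,0],0.6],[[0.0635,0,0],[0,0,0],0.6],[[0.065,0,0],[0,0,0],0.6],[[0.065,0,0],[0,0,0],0.6],[[0.065,0,0],[0,0,0],0.6],[[0.065,0,0],[0,0,0],0.6]]}}

```text
time_s: 2.53
tool_pos: [0.4119, 0.3232, 0.0276]
eef_rot: [0.699, -0.111, 0.698, 0.111]
wrist_force: [-1.3, -1.5, 7.5]
opening: 0.0555
```

Run:
```python
from h import *
go((-57,35,25),1)
def c(n,x,y,w,h,s):
    a=snap(n,n+'2.png')[y:y+h,x:x+w,::-1];cv2.imwrite('pics/%s2c.png'%n,cv2.resize(a,None,fx=s,fy=s,interpolation=cv2.INTER_CUBIC))
c('side',120,110,120,110,5)
```

```text
t 2.5333 fixture mm [-71.   35.5  27.6] F [-1.3 -1.5  7.5] Ffix [-1.7 -1. ] open 0.0555 q [-0.64  0.7  -0.11  1.97  0.15  0.48  1.03]
toolx [ 0.002 -0.    -1.   ] tooly in fix [-0.001  1.    -0.001] FT [-0.24  0.42  0.07]
shift [ 0.0027 -0.0005  0.014 ] turn [0.001 0.002 0.001] world [0.42537418 0.32707301 0.025     ]
```

View pics/side2c.png

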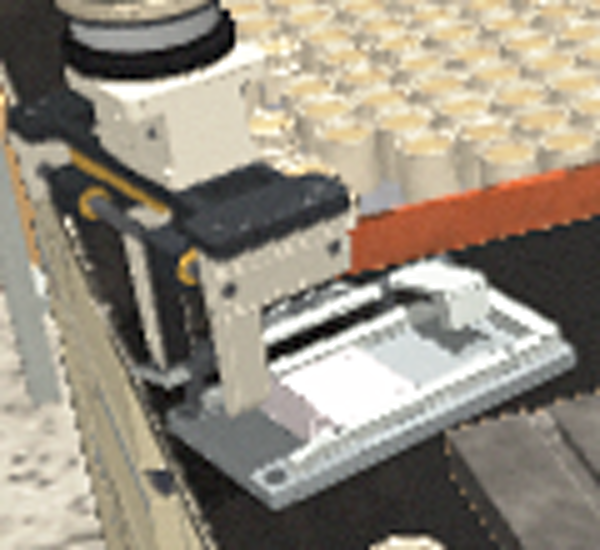

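Emit:
{"op": "jog_arm", "data": {"increments": [[[0.004,0,0],[0,0,0],0.6],[[0.005,0,0],[0,0,0],0.6],[[0.005,0,0],[0,0,0],0.6],[[0.005,0,0],[0,0,0],0.6],[[0.005,0,0.003],[0,0,0],0.6],[[0.005,0,0.006],[0,0,0],0.6],[[0.005,0,0.009],[0,0,0],0.6],[[0.005,0,0.012],[0,0,0],0.6],[[0.005,0,0.015],[0,0,0],0.6],[[0.005,0,0.018],[0,0,0],0.6],[[0.005,0,0.021],[0,0,0],0.6],[[0.005,0,0.024],[0,0,0],0.6],[[0.005,0,0.027],[0,0,0],0.6],[[0.005,0,0.03],[0,0,0],0.6],[[0.005,0,0.033],[0,0,0],0.6],[[0.005,0,0.036],[0,0,0],0.6],[[0.005,0,0.039],[0,0,0],0.6],[[0.005,0,0.042],[0,0,0],0.6],[[0.005,0,0.042],[0,0,0],0.6]]}}

```text
time_s: 4.17
tool_pos: [0.4488, 0.3377, 0.0236]
eef_rot: [0.697, -0.111, 0.699, 0.112]
wrist_force: [-5.6, -0.5, 5.7]
opening: 0.0559
```

Run:
```python
from h import *
go((8,35,25),1)
def c(n,x,y,w,h,s):
    a=snap(n,n+'3.png')[y:y+h,x:x+w,::-1];cv2.imwrite('pics/%s3c.png'%n,cv2.resize(a,None,fx=s,fy=s,interpolation=cv2.INTER_CUBIC))
c('side',140,140,110,90,7);c('top',120,180,120,120,5)
```

```text
t 4.1667 fixture mm [-31.5  37.9  23.6] F [-5.6 -0.5  5.7] Ffix [-5.5  1.3] open 0.0559 q [-0.61  0.74 -0.12  1.86  0.15  0.55  1.06]
toolx [-0.002  0.    -1.   ] tooly in fix [-0.003  1.     0.001] FT [0.33 1.41 0.15]
shift [-0.0014 -0.003   0.0395] turn [ 0.003 -0.002 -0.001] world [0.48719286 0.34715911 0.025     ]
```

View pics/side3c.png

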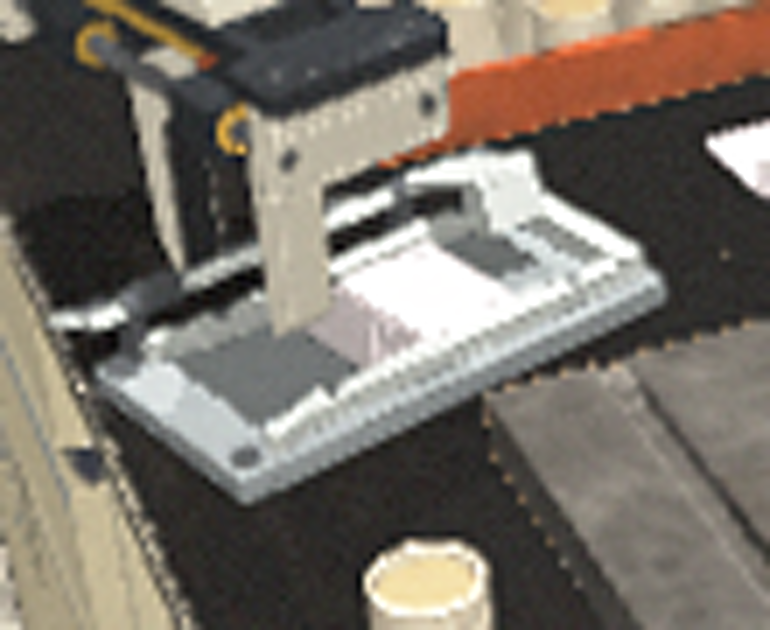

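View pics/top3c.png

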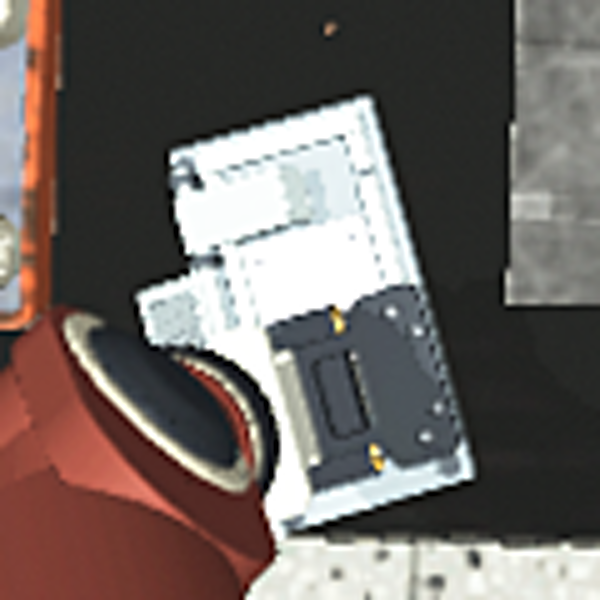

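Emit:
{"op": "jog_arm", "data": {"increments": [[[0.0015,-0.001,0.004],[0,0,0],0.6],[[0.0015,-0.001,0.007],[0,0,0],0.6],[[0.0015,-0.001,0.01],[0,0,0],0.6],[[0.0015,-0.002,0.013],[0,0,0],0.6],[[0.0015,-0.002,0.016],[0,0,0],0.6],[[0.0015,-0.002,0.019],[0,0,0],0.6],[[0.0015,-0.002,0.022],[0,0,0],0.6],[[0.0015,-0.002,0.025],[0,0,0],0.6],[[0.0015,-0.002,0.028],[0,0,0],0.6],[[0.0015,-0.002,0.031],[0,0,0],0.6],[[0.0015,-0.002,0.034],[0,0,0],0.6],[[0.0015,-0.002,0.036],[0,0,0],0.6],[[0.0015,-0.002,0.036],[0,0,0],0.6]]}}

```text
time_s: 5.35
tool_pos: [0.4802, 0.3484, 0.0231]
eef_rot: [0.696, -0.112, 0.7, 0.113]
wrist_force: [-6.7, 0.1, 6.1]
opening: 0.0559
```

Run:
```python
from h import *
go((8,35,25),1)
def c(n,x,y,w,h,s):
    a=snap(n,n+'4.png')[y:y+h,x:x+w,::-1];cv2.imwrite('pics/%s4c.png'%n,cv2.resize(a,None,fx=s,fy=s,interpolation=cv2.INTER_CUBIC))
c('side',140,140,110,90,7)
```

```text
t 5.35 fixture mm [ 1.8 38.3 23.1] F [-6.7  0.1  6.1] Ffix [-6.3  2.2] open 0.0559 q [-0.58  0.78 -0.13  1.77  0.15  0.61  1.09]
toolx [-0.007  0.001 -1.   ] tooly in fix [-0.005  1.     0.003] FT [0.19 1.47 0.08]
shift [-0.0019 -0.0034  0.0062] turn [ 0.005 -0.006 -0.003] world [0.48719286 0.34715911 0.025     ]
```

View pics/side4c.png

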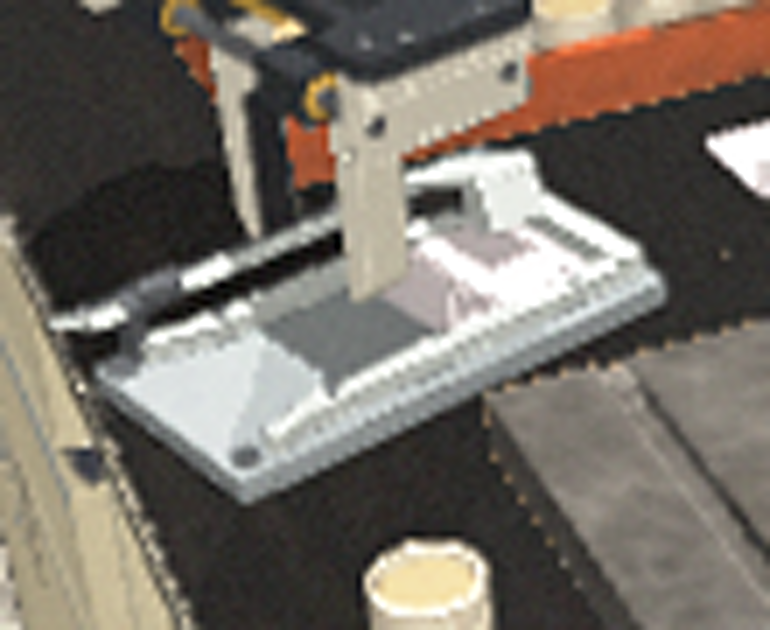

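Emit:
{"op": "jog_arm", "data": {"increments": [[[0.0015,-0.001,0.003],[0,0,0],0.6],[[0.0015,-0.001,0.0045],[0,0,0],0.6],[[0.0015,-0.001,0.006],[0,0,0],0.6],[[0.0015,-0.001,0.0075],[0,0,0],0.6],[[0.0015,-0.001,0.009],[0,0,0],0.6],[[0.0015,-0.001,0.0105],[0,0,0],0.6],[[0.0015,-0.001,0.012],[0,0,0],0.6],[[0.0015,-0.001,0.012],[0,0,0],0.6],[[0.0015,-0.001,0.012],[0,0,0],0.6]]}}

```text
time_s: 6.15
tool_pos: [0.4851, 0.3506, 0.0224]
eef_rot: [0.691, -0.113, 0.705, 0.113]
wrist_force: [-10.0, -2.8, 10.3]
opening: 0.0559
```

Run:
```python
from h import *
go((8.5,35,25),1)
def c(n,x,y,w,h,s):
    a=snap(n,n+'5.png')[y:y+h,x:x+w,::-1];cv2.imwrite('pics/%s5c.png'%n,cv2.resize(a,None,fx=s,fy=s,interpolation=cv2.INTER_CUBIC))
c('side',140,140,110,90,7);c('top',145,190,70,60,10)
```

```text
t 6.15 fixture mm [ 7.1 38.9 22.4] F [-10.   -2.8  10.3] Ffix [-10.4   0.4] open 0.0559 q [-0.58  0.79 -0.13  1.74  0.14  0.64  1.1 ]
toolx [-0.019 -0.003 -1.   ] tooly in fix [-0.006  1.     0.003] FT [-0.5   2.46 -0.17]
shift [-0.0027 -0.0039  0.0013] turn [ 0.006 -0.019 -0.003] world [0.48766839 0.34731362 0.025     ]
```

View pics/side5c.png

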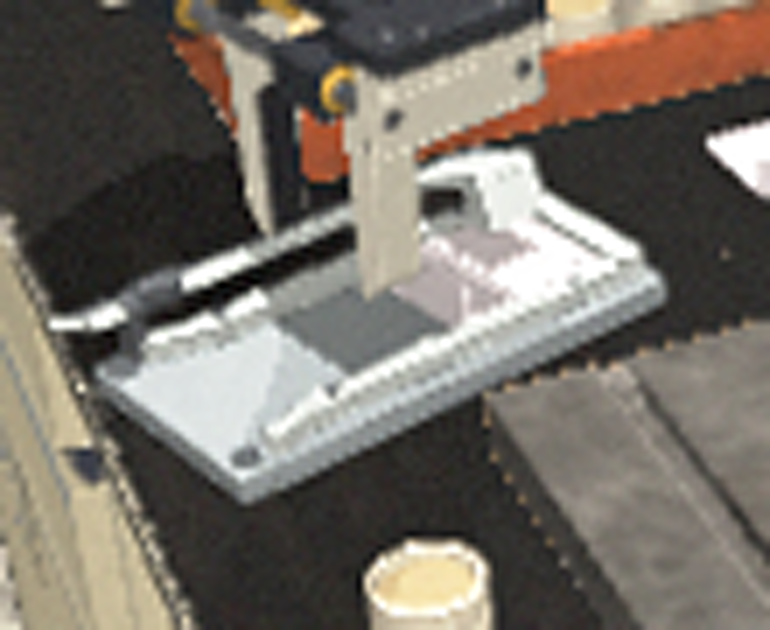

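View pics/top5c.png

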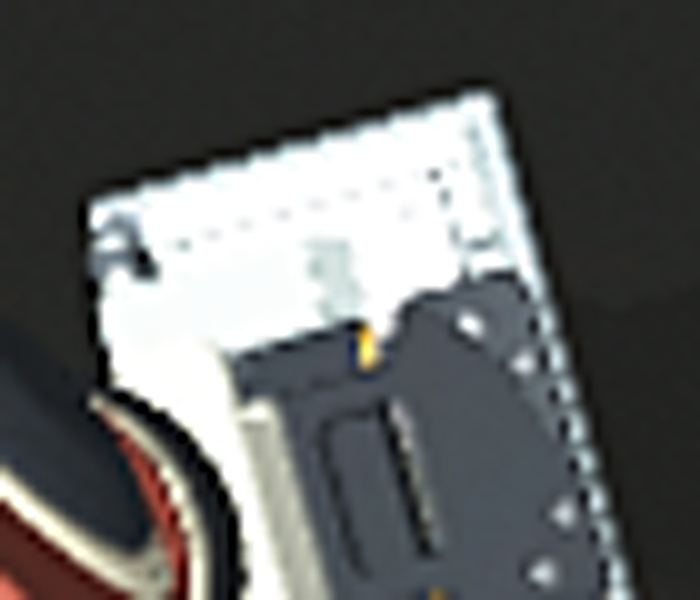

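Emit:
{"op": "jog_arm", "data": {"increments": [[[0.0015,-0.001,0.006],[0,0,0],0.6],[[0.0015,-0.001,0.008],[0,0,0],0.6],[[0.0015,-0.001,0.01],[0,0,0],0.6],[[0.0015,-0.001,0.01],[0,0,0],0.6],[[0.0015,-0.001,0.01],[0,0,0],0.6],[[0.0015,-0.001,0.01],[0,0,0],0.6]]}}

```text
time_s: 6.75
tool_pos: [0.4851, 0.3505, 0.022]
eef_rot: [0.684, -0.114, 0.711, 0.111]
wrist_force: [-15.7, -5.4, 18.0]
opening: 0.0553
```

Run:
```python
from h import *
go((8.5,35,25),1)
```

```text
t 6.75 fixture mm [ 7.  38.8 22. ] F [-15.7  -5.4  18. ] Ffix [-16.6  -0.3] open 0.0553 q [-0.57  0.8  -0.14  1.72  0.14  0.67  1.11]
toolx [-0.037 -0.011 -0.999] tooly in fix [-0.005  1.     0.001] FT [-1.27  3.47 -0.44]
shift [-0.003  -0.0038  0.0014] turn [ 0.005 -0.039 -0.001] world [0.48766839 0.34731362 0.025     ]
```

Emit:
{"op": "jog_arm", "data": {"increments": [[[0.001,0,-0.001],[0,-0.01,0],0.6],[[0.001,0,-0.003],[0,-0.02,0],0.6],[[0.001,0,-0.005],[0,-0.035,0],0.6],[[0.001,0,-0.007],[0,-0.035,0],0.6],[[0.001,0,-0.008],[0,-0.035,0],0.6],[[0.001,0,-0.008],[0,-0.035,0],0.6]]}}

```text
time_s: 7.25
tool_pos: [0.4818, 0.3515, 0.0245]
eef_rot: [0.701, -0.11, 0.695, 0.115]
wrist_force: [3.0, 1.9, 5.6]
opening: 0.0559
```

Run:
```python
from h import *
go((0,35,100),1)
def c(n,x,y,w,h,s):
    a=snap(n,n+'6.png')[y:y+h,x:x+w,::-1];cv2.imwrite('pics/%s6c.png'%n,cv2.resize(a,None,fx=s,fy=s,interpolation=cv2.INTER_CUBIC))
c('side',140,140,110,90,7)
```

```text
t 7.25 fixture mm [ 4.2 40.8 24.5] F [3.  1.9 5.6] Ffix [3.5 0.9] open 0.0559 q [-0.59  0.77 -0.12  1.77  0.15  0.6   1.09]
toolx [ 0.006  0.008 -1.   ] tooly in fix [-0.005  1.     0.006] FT [ 0.62 -0.6  -0.09]
shift [-0.0755 -0.0054 -0.0036] turn [ 0.005  0.009 -0.006] world [0.47958441 0.34468698 0.1       ]
```

View pics/side6c.png

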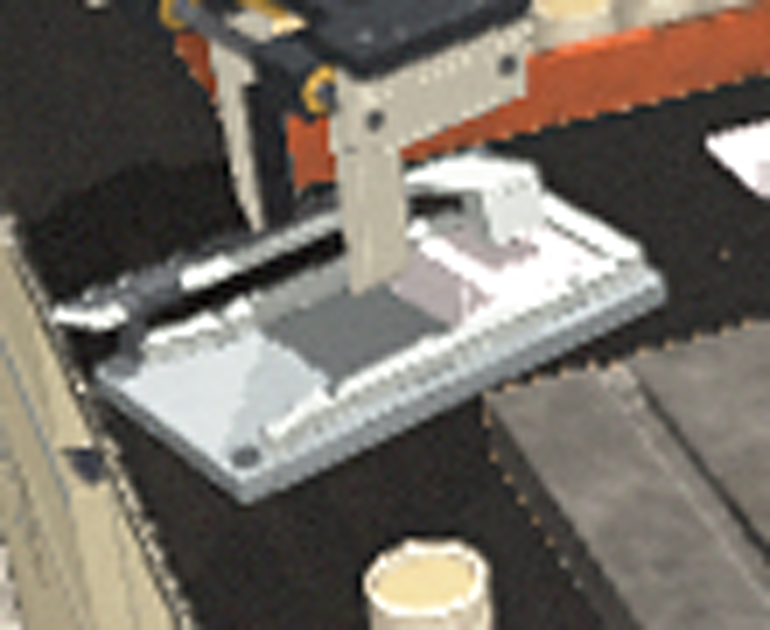

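Emit:
{"op": "jog_arm", "data": {"increments": [[[0,-0.001,-0.003],[0,0,0],0.6],[[-0.002,-0.001,-0.004],[0,0,0],0.6],[[-0.004,-0.001,-0.004],[0,0,0],0.6],[[-0.006,-0.001,-0.004],[0,0,0],0.6],[[-0.008,-0.001,-0.004],[0,0,0],0.6],[[-0.011,-0.001,-0.004],[0,0,0],0.6],[[-0.015,-0.001,-0.004],[0,0,0],0.6],[[-0.025,-0.001,-0.004],[0,0,0],0.6],[[-0.045,-0.001,-0.004],[0,0,0],0.6],[[-0.075,-0.001,-0.02],[0,0,0],0.6],[[-0.11,-0.001,-0.05],[0,0,0],0.6],[[-0.14,-0.001,-0.08],[0,0,0],0.6],[[-0.16,0.03,-0.1],[0,0,0],0.6],[[-0.16,0.06,-0.1],[0,0,0],0.6],[[-0.16,0.09,-0.1],[0,0,0],0.6],[[-0.16,0.11,-0.1],[0,0,0],0.6],[[-0.16,0.11,-0.1],[0,0,0],0.6],[[-0.16,0.11,-0.1],[0,0,0],0.6]]}}

```text
time_s: 8.8
tool_pos: [0.3505, 0.4238, 0.1846]
eef_rot: [0.701, -0.111, 0.695, 0.116]
wrist_force: [-0.9, -1.1, -0.3]
opening: 0.0558
```

Run:
```python
from h import *
go((0,35,100),1)
def c(n,x,y,w,h,s):
    a=snap(n,n+'7.png')[y:y+h,x:x+w,::-1];cv2.imwrite('pics/%s7c.png'%n,cv2.resize(a,None,fx=s,fy=s,interpolation=cv2.INTER_CUBIC))
c('side',130,140,120,120,5);c('top',130,190,100,110,5)
a=cv2.imread('pics/top0.png').astype(int);b=cv2.imread('pics/top7.png').astype(int)
print('bystander diff',np.abs(a-b)[250:290,245:365].mean())
```

```text
t 8.8 fixture mm [-98.3 150.2 184.6] F [-0.9 -1.1 -0.3] Ffix [-1.2 -0.7] open 0.0558 q [-0.81  0.5  -0.17  1.77  0.1   0.88  0.87]
toolx [ 0.006  0.008 -1.   ] tooly in fix [-0.007  1.     0.006] FT [-0.02 -0.03 -0.03]
shift [ 0.0848 -0.1164  0.0968] turn [ 0.007  0.008 -0.006] world [0.47958441 0.34468698 0.1       ]
bystander diff 0.6913194444444445
```

View pics/side7c.png

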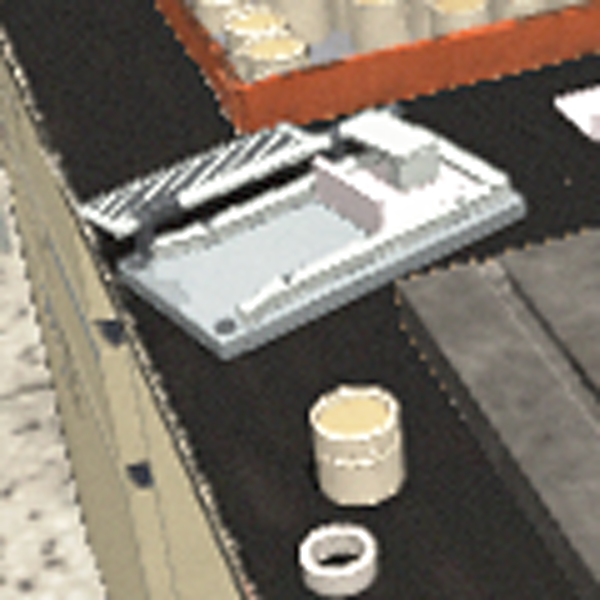

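View pics/top7c.png

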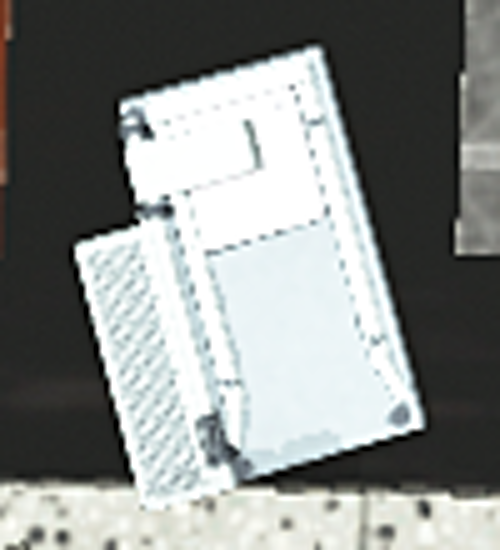

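Run:
```python
from h import *
p=1e3*((ray('top',[[171.2,240.3],[195.6,232.8]],.036)[:,:2]-O)@Mf);print('wall back (expect x16, y+-29)',p)
print(ctrl.finish_job())
```

```text
wall back (expect x16, y+-29) [[ 14.38616473  26.34128651]
 [ 15.07659859 -30.95154719]]
the job is handed in; nothing more can be done
None
```

The plate is loaded and the job is handed in at 8.9 s on the robot's clock; `finish_job` gives no verdict. One fingertip held the tail down while the other pushed the plate along the channel, under the raised jaw, to the end stop. I then backed off the wall about 3 mm with the tail still held, let the tail up slowly and took the hand clear.

**Plate at the stop:** the fingertip stalled at the same place (fixture x 7.1 mm, then 7.0 mm) while the push force rose from 10 to 17 N.

**Final pictures:** the plate is against the stop with the jaw down on it, the hand is clear and the wrist force is near zero. The area of the top view with the bush, ring and drift is practically unchanged.

**Disagreements and limits:**
- The last ray-cast put the wall's back face at x 14.4 to 15.1 mm, against 16 expected, and about 2 mm to the −y side. That is within the camera and fixture-fit error, so I relied on the stall.
- The base's two rear corners missed my fixture fit by 4–5 mm, in opposite directions across the channel.
- I had no reading of the clip angle. I judged it from the pictures and the fingertip height.

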